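# Bolt down the hatch of the valuables chest

## Task

The sealed hatch of the steel valuables chest stands proud on its rubber seal with its bolt drawn back. Lift the bolt's handle out of its notch, bear down on it to squeeze the hatch until the bolt finds the hole in the keeper, slide it fully home and drop the handle into the locking notch, then let go. Feel your way: do not ram the bolt against the keeper or press the hatch hard onto its frame, and leave the carton, the tape roll and the scanner where they are.

Things in the scene. Friction and masses are not known exactly. Their poses are not given: they have to be found in the camera images.
- chest: Grey steel chest fixed to the bench, 420 (x) x 380 (y) mm, flat deck 140 mm up; origin: centre of its underside, own x away from the robot (yaw varies), z up. In the deck a hatch 272 x 248 mm, hinged along its far edge (own x 170 mm), carries a barrel bolt along own y = 0: brass rod 12 mm dia, axis 15 mm above the hatch, shooting towards own -x into the keeper.
- frame: Dark steel ledge round the hatch opening, with the black rubber seal; origin and axes as the chest's. The hatch's near edge lands hard on it when the seal is fully squeezed (joint hatch = 0). Over 20 N on it counts as pressing too hard.
- keeper: Adjustable keeper: zinc bracket on the deck with a dark steel block (18 mm deep) clamped in it. Origin: deck height, middle of its mouth; axes as the chest's. The block's bore is 13.8 mm high, 16 wide; its centre was set by eye 15 to 23.5 mm above the deck and is not measured. Rod too high or too low, its end butts on the block: find the squeeze by feel. Over 14 N on it in any direction is forcing.
- hatch (a joint): Hatch angle (rad): 0 = fully down on its frame; grows as it rises. Unbolted it rests on the seal at about 0.037 to 0.044, the centre of the rod's end then 26 to 28 mm above the deck (15 with the hatch at 0). The seal yields by about 60 N m per rad: at the handle, 200 to 245 mm from the hinge, 2 to 12 N squeeze it enough. It springs up again unless pressed or bolted.
- bolt (a joint): Slide of the bolt (m) along the chest's own -x: 0 = drawn, 0.045 = end stop, fully shot. The handle lies in the open notch at 0 to 0.005, in the locking notch at 0.040 to 0.045; between them it must stay raised above 0.8 rad. The rod's end reaches the keeper at 0.014 to 0.018. Drag about 1.5 N, plus up to 3 N once the rod is in the bore.
- handle (a joint): Turn of the handle about the rod (rad): 0 = lying in a notch (leaning to the chest's own +y, 20 degrees above level), 1.2 = raised nearly upright, its stop. It turns freely and falls by its own weight.
- knob (a point): Centre of the black ball knob (22 mm dia) on the handle's 7 mm brass stem, 50 mm from the rod's axis. Lying it is 47 mm to own +y of the rod and 32 mm above the hatch; raised by 1.05 rad, 9 mm and 64 mm. Free for 40 mm on its own -x and +x sides: pinch it there from above; held lightly (15 N) it rolls between the fingers as the handle turns; grip firmly (40 N) to bear down.
- nose (a point): Centre of the flat end of the bolt rod that enters the keeper, 76 mm to own -x of the handle's stem.
- tape: Roll of brown packing tape, 72 mm dia, 25 mm high, lying on the chest's deck in its near right corner; origin: centre of its underside. Leave alone.
- carton: Small cardboard carton 150 x 110 x 75 mm on the bench left of the chest; origin: centre of its underside. Leave alone.
- scanner: Grey hand scanner 178 x 62 x 30 mm with a black grip, lying on the bench right of the chest; origin: on the bench under its middle. Leave alone.

How it is judged (in metres and radians):
On the way, in this order (a step that is already met when the one before it is completed fails the run):
1. the handle is lifted out of the open notch (raised by more than 0.8 rad) with the bolt still drawn back (value of joint handle above 0.8 rad and value of joint bolt below 0.012 m), for 0.05 s.
2. the bolt has slid home through the keeper (joint bolt above 0.0385 m) (value of joint bolt above 0.0385 m), for 0.1 s.
At the end, for the whole second after the job is handed in: The bolt is home through the keeper (joint bolt above 0.0385 m), the handle lies at rest in the locking notch (below 0.12 rad), the hatch is held down (below 0.035 rad), all released; carton, tape and scanner within 15 mm of where they were (value of joint bolt above 0.0385 m and value of joint handle below 0.12 rad and value of joint hatch below 0.035 rad and velocity of joint handle between -0.05 and 0.05 rad/s); the robot touches nothing.
It fails at once if the bolt is rammed or forced against the keeper: over 14 N on the keeper (contact force between keeper and anything else above 14 N).
It fails at once if the hatch is pressed onto its frame with over 20 N (contact force between frame and anything else above 20 N).
It fails at once if the tape roll is moved by more than 15 mm (distance of tape from where it was at the start of the episode above 0.015 m).
It fails at once if the carton is moved by more than 15 mm (distance of carton from where it was at the start of the episode above 0.015 m).
It fails at once if the scanner is moved by more than 15 mm (distance of scanner from where it was at the start of the episode above 0.015 m).
It also fails if it takes over 67 s, if anything falls off the work surface, if the arm or the gripper's body presses on something with over 40 N, if the wrist force passes 120 N, or if a joint passes its speed limit or range.

## Robot

A 6-joint arm with a two-finger parallel gripper is mounted at the origin on the work surface. World frame = base frame: x ahead of the robot, y to its left, z up, the work surface at z = 0. Lengths are in mm, angles in rad, forces in N, time in s.
With the tool pointing down it reaches from about 375 to 925 mm from the base axis. Payload 5.7 kg.
Tool frame: the origin (TCP) lies midway between the tips of the shut fingers; the grasp point (between the pads) lies arm.tcp_to_grasp behind it (arm.tcp_to_grasp is the distance from the TCP to the grasp point, in mm); z points along the fingers, y is the direction in which the jaws open and shut (so a half turn about z gives the same grasp; the last joint's range is limited). The gripper opens to 85 mm and grips with 20 to 120 N. Pads are 22 mm wide; open, the fingers measure 114 mm over their backs; the gripper's body (76 mm by 85 mm) begins 54 mm behind the grasp point. The pads swing forward as they close: fully open they stand 13 mm farther back than shut.
Start: joints at [-1.363, 0.359, 1.51, -0, 1.272, -0.115], TCP at [190.318, -568.983, 231.267] pointing down, gripper open.
Joint ranges: [-2.97, 2.97], [-1.01, 2.36], [0.21, 2.38], [-0.96, 4.11], [0.2, 2.71], [-2.98, 2.98]. Speed limits (rad/s): [2.39, 2.39, 3.14, 3.14, 3.14, 3.14].

## Interface

Orientations are given as a unit quaternion [w, x, y, z].
In Python, from plant import arm, imaging, job_done gives the robot as it stands.
- The arm moves only by the shell command python3 -m crank 'ROWS' [FORCE]. ROWS is JSON, a list of rows, each an object of numbers: "tx", "ty", "tz": the shift along the tool's x, y, z in mm; "rx", "ry", "rz": the turn, a rotation vector about the tool's x, y, z in degrees; "claw": the gripper command: -1 is shut, 1 is fully open, values between are in proportion. In form: [{"tx": .., "ty": .., "tz": .., "rx": .., "ry": .., "rz": .., "claw": ..}, ...]. A call has 1 to 10 rows; each row is the pose to reach, as a shift and turn from the pose commanded when the call began, along the tool's axes at that moment; what a row does not reach only later rows make up. A row lasts 1/8 s, in which the tool goes at most 62.5 mm and 10.7 degrees, less where a joint would pass 70% of its speed; a pose out of reach is approached as far as the arm can. A call with a gripper value outside its range is refused whole. The fingers move at their own pace and stop on an object; FORCE is the grip in N (left out, the last holds). Time passes only in rows, so rows that repeat a pose let the fingers close. It gives the time, the measured TCP pose, the force and the opening at its end, in the units of the state.
- arm.state(): the state, without advancing time (a new reading comes with each control period).
- imaging.grab_frame(name): name is "scene" or "side" or "wrist"; returns (picture, depth): 420x560x3 uint8, blue, green, red; 420x560 float32, mm along the optical axis (not along the pixel's ray), 0 where there is no reading.
- imaging.camera_info(name): a dict with "fx", "fy", "cx", "cy" (pixels), "T" (4x4, takes a point from camera to world coordinates). Camera axes: x right, y down, z forward; pixel columns grow to the right and rows downward; lengths in mm; the calibration is good to about 2 mm. A picture is of the moment at which its call begins: read the wrist's pose just before it. camera_info takes no time and is no camera call; for the wrist camera it gives the pose at the moment of the call.
- job_done(): hands the job in, once; it reports no verdict.
The state is a dict: "t": time; "joint_pos": joint angles; "qvel": joint speeds; "joint_efforts": joint torques, N m; "eef_pos": TCP position; "tcp_rot": TCP orientation; "force": force on the tool from outside, world axes, zero at the start; "moment": the same for the moment, N m; "gripper_width": finger opening in mm.
Only numpy, scipy, OpenCV 4.12 (cv2) and the standard library are available. Lean on these libraries where they do the work, as an engineer would, in place of code of your own. Each camera call takes 0.05 s, during which the arm holds its last target.

## Working session

There is one attempt and no reset: what is moved stays moved. The work goes in short steps, Python scripts to look and compute and a shell command to move; the robot and the scene stay as the last step left them, time stands still between calls to the robot, and variables do not carry over. Pictures are saved under pics/ and viewed, and the job is handed in when it is done.

```bash
ls; mkdir -p pics; python3 - <<'E'
from plant import arm, imaging
import cv2
print(arm.state()); print(arm.tcp_to_grasp)
for n in ["scene","side","wrist"]:
    c=imaging.camera_info(n); print(n,c)
    p,d=imaging.grab_frame(n); cv2.imwrite(f"pics/{n}0.png",p)
    import numpy as np; np.save(f"pics/{n}0.npy",d)
E
```

```text
pics
{'t': 0.0, 'joint_pos': array([-1.36313065e+00,  3.59486568e-01,  1.51144962e+00, -4.69445570e-06,
        1.27248353e+00, -1.15131691e-01]), 'qvel': array([ 3.57536257e-04, -2.40527706e-05, -5.11848331e-04, -6.56952319e-04,
       -1.13578220e-03, -1.24480639e-03]), 'joint_efforts': array([-5.83190354e-05, -5.27624667e+01, -2.78625387e+01, -3.59107116e-04,
        1.31658046e-02,  1.27394509e-05]), 'eef_pos': array([ 190.16381334, -568.34753832,  230.45801497]), 'tcp_rot': array([-9.12449155e-04,  9.87002959e-01,  1.60699486e-01, -4.44917597e-05]), 'force': array([1.38373105, 0.32317751, 0.49373292]), 'moment': array([ 0.04833303, -0.0169125 , -0.02985241]), 'gripper_width': 85.22855040739094}
18.700000000000003
scene {'fx': 468.81559316698844, 'fy': 468.81559316698844, 'cx': 276.1090820849817, 'cy': 211.00897168093329, 'T': array([[-8.54757209e-01,  3.99109558e-01, -3.31815724e-01,
         1.05245485e+03],
       [ 5.18893660e-01,  6.71647300e-01, -5.28809298e-01,
         7.23572915e+02],
       [ 1.18102899e-02, -6.24180636e-01, -7.81190790e-01,
         1.22579543e+03],
  
[... 294 characters left out ...]
3641595e-01, -5.43682746e-01,  5.00615695e-01,
        -9.32993758e+02],
       [ 1.34564295e-02, -6.86280429e-01, -7.27212553e-01,
         1.45863411e+03],
       [ 0.00000000e+00,  0.00000000e+00,  0.00000000e+00,
         1.00000000e+00]])}
wrist {'fx': 323.6896738719785, 'fy': 323.6896738719785, 'cx': 280.37867539996677, 'cy': 214.37824937023518, 'T': array([[ 3.17971293e-01, -9.04525384e-01, -2.84126886e-01,
         2.62499150e+02],
       [-9.48098850e-01, -3.03888294e-01, -9.35974109e-02,
        -5.45587726e+02],
       [-1.68160088e-03,  2.99141664e-01, -9.54207230e-01,
         3.71475866e+02],
       [ 0.00000000e+00,  0.00000000e+00,  0.00000000e+00,
         1.00000000e+00]])}
```

View pics/scene0.png

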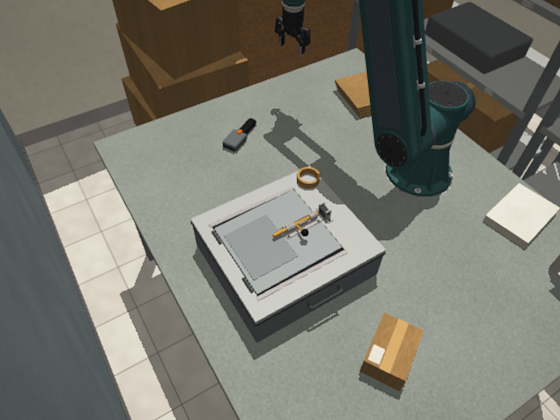

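View pics/side0.png

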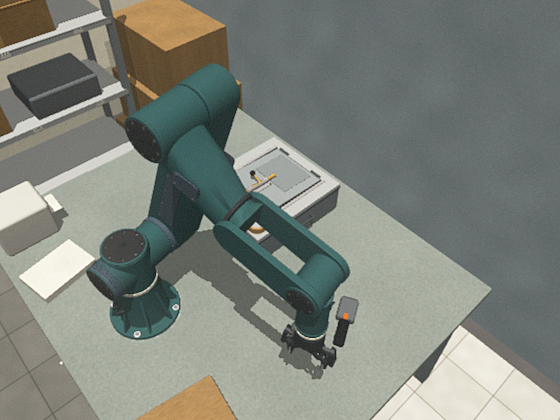

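The scene camera shows the chest's deck, with the knob near (305,233), the keeper near (325,212) and the tape at (308,178). The side view shows the knob near (253,173). I'll enlarge both.

```bash
python3 - <<'E'
import cv2,numpy as np
a=cv2.imread("pics/scene0.png");b=cv2.imread("pics/side0.png")
cv2.imwrite("pics/s_c.png",cv2.resize(a[160:270,250:390],None,fx=5.5,fy=5.5,interpolation=cv2.INTER_CUBIC))
cv2.imwrite("pics/d_c.png",cv2.resize(b[130:240,220:350],None,fx=5.5,fy=5.5,interpolation=cv2.INTER_CUBIC))
E
```

```text
(no output)
```

View pics/s_c.png

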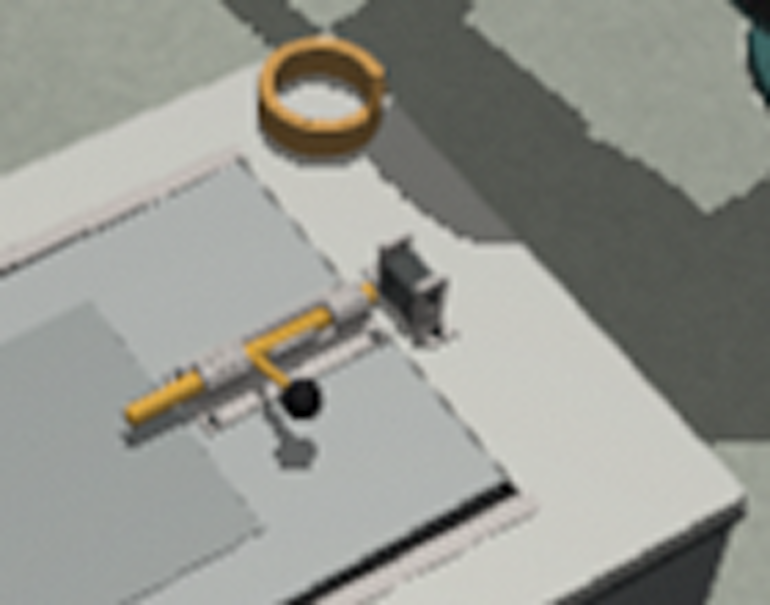

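View pics/d_c.png

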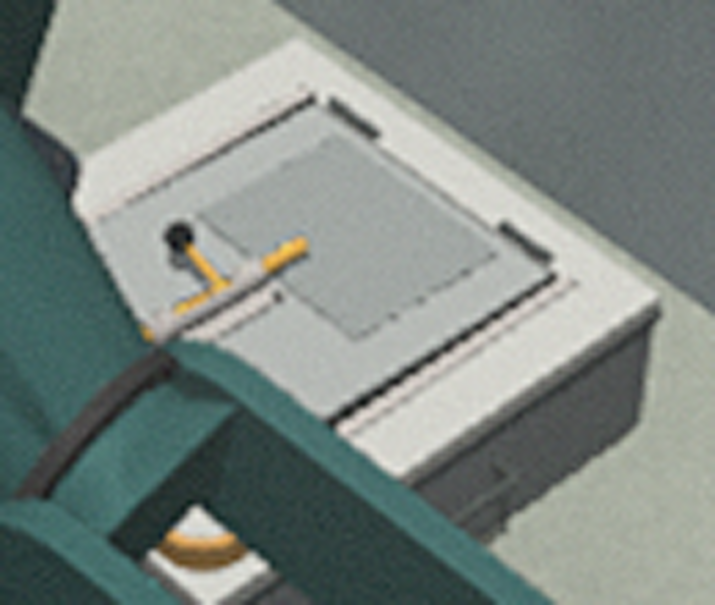

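```bash
cat > h.py <<'E'
import numpy as np
from plant import arm, imaging
def ray(n,u,v,c=None):
    c=c or imaging.camera_info(n); T=c["T"]
    d=T[:3,:3]@np.array([(u-c["cx"])/c["fx"],(v-c["cy"])/c["fy"],1.0]); return T[:3,3],d
def plane(n,u,v,z,c=None):
    o,d=ray(n,u,v,c); return o+d*(z-o[2])/d[2]
def tri(rs):
    A=np.zeros((3,3));b=np.zeros(3)
    for o,d in rs:
        d=d/np.linalg.norm(d);P=np.eye(3)-np.outer(d,d);A+=P;b+=P@o
    x=np.linalg.solve(A,b)
    return x,[np.linalg.norm(np.cross(x-o,d/np.linalg.norm(d))) for o,d in rs]
E
python3 - <<'E'
from h import *
S=lambda x,y:((x+.5)/5.5-.5+250,(y+.5)/5.5-.5+160)
D=lambda x,y:((x+.5)/5.5-.5+220,(y+.5)/5.5-.5+130)
print("knob",tri([ray("scene",*S(301,398)),ray("side",*D(179,237))]))
d=np.load("pics/scene0.npy")
for p in [(744,500),(525,245),(270,65)]: print("sc corner",plane("scene",*S(*p),140))
for p in [(295,40),(658,303),(405,478),(80,160)]: print("sd corner",plane("side",*D(*p),140))
print("hatch corner near left",plane("scene",*S(510,488),152), "near right",plane("scene",*S(240,158),152))
print("tail",tri([ray("scene",*S(135,415)),ray("side",*D(302,243))]))
print("handle base",tri([ray("scene",*S(255,352)),ray("side",*D(221,287))]))
n=plane("scene",*S(372,290),167);t=plane("scene",*S(135,415),160);print("rod",n,t,np.degrees(np.arctan2(*(t-n)[1::-1])))
for p in [(430,340),(385,290)]: print("keeper",plane("scene",*S(*p),140))
E
```

```text
knob (array([582.34214349, 121.20767203, 184.95015536]), [np.float64(0.5037603326050545), np.float64(0.5037603326050258)])
sc corner [403.76968979 263.84292364 140.        ]
sc corner [399.32736365  71.85194897 140.        ]
sc corner [ 445.81232   -112.6027567  140.       ]
sd corner [822.89671848 268.10610739 140.        ]
sd corner [ 820.49052857 -116.08691811  140.        ]
sd corner [ 574.89978861 -116.89343514  140.        ]
sd corner [611.28859069 269.53817224 140.        ]
hatch corner near left [507.56721725 202.88998789 152.        ] near right [505.44432045 -52.38559251 152.        ]
tail (array([653.42160073,  75.41390033, 166.76265689]), [np.float64(2.3015701269457165), np.float64(2.301570126945729)])
handle base (array([580.61124816,  76.07068777, 170.68273023]), [np.float64(1.1548646148757618), np.float64(1.1548646148755746)])
rod [503.12434265  71.66081806 167.        ] [649.12459289  72.8100395  160.        ] 0.4509867476350916
keeper [481.80338055  98.79030873 140.        ]
keeper [483.08830207  58.61889177 140.        ]
```

```bash
python3 -m crank '[{"tx":590,"ty":-530,"tz":-55,"rz":-71.5,"claw":0.0},{"tx":590,"ty":-530,"tz":-55,"rz":-71.5,"claw":0.0},{"tx":590,"ty":-530,"tz":-55,"rz":-71.5,"claw":0.0},{"tx":590,"ty":-530,"tz":-55,"rz":-71.5,"claw":0.0},{"tx":590,"ty":-530,"tz":-55,"rz":-71.5,"claw":0.0},{"tx":590,"ty":-530,"tz":-55,"rz":-71.5,"claw":0.0},{"tx":590,"ty":-530,"tz":-55,"rz":-71.5,"claw":0.0},{"tx":590,"ty":-530,"tz":-55,"rz":-71.5,"claw":0.0},{"tx":590,"ty":-530,"tz":-55,"rz":-71.5,"claw":0.0},{"tx":590,"ty":-530,"tz":-55,"rz":-71.5,"claw":0.0}]' 20; python3 - <<'E'
from plant import arm
s=arm.state();print(s)
E
```

```text
{'t': 0.15, 'joint_pos': array([-1.36306569e+00,  3.59376311e-01,  1.51117613e+00,  1.37315654e-05,
        1.27251706e+00, -1.15084557e-01]), 'qvel': array([-0.00059551, -0.00144934, -0.00413043,  0.00092372, -0.00343231,
        0.00038926]), 'joint_efforts': array([ 1.01972967e-04, -5.28025818e+01, -2.78929996e+01, -2.05488345e-04,
        8.23228969e-03, -1.52289607e-05]), 'eef_pos': array([ 190.239689  , -568.48818551,  230.62773834]), 'tcp_rot': array([-7.37938144e-04,  9.87002105e-01,  1.60705627e-01, -2.76398415e-05]), 'force': array([-0.19855455, -0.62628327,  0.40187564]), 'moment': array([-0.01611765,  0.01420745,  0.01906798]), 'gripper_width': 85.16628597402047}$[0]: bad value
```

```bash
python3 -m crank '[{"tx":60.0,"ty":-53.0,"tz":-6.0,"rx":0.0,"ry":0.0,"rz":-10.0,"claw":0.0}]' 20
```

```text
t: 0.28
eef_pos: [220.7, -517.6, 235.4]
tcp_rot: [0.001, 0.969, 0.246, -0.0]
force: [0.4, 0.8, 0.2]
gripper_width: 69.9
```

```bash
python3 -m crank '[{"tx":620.0,"ty":-388.0,"tz":-49.0,"rx":0.0,"ry":0.0,"rz":-61.5,"claw":0.0},{"tx":620.0,"ty":-388.0,"tz":-49.0,"rx":0.0,"ry":0.0,"rz":-61.5,"claw":0.0},{"tx":620.0,"ty":-388.0,"tz":-49.0,"rx":0.0,"ry":0.0,"rz":-61.5,"claw":0.0},{"tx":620.0,"ty":-388.0,"tz":-49.0,"rx":0.0,"ry":0.0,"rz":-61.5,"claw":0.0},{"tx":620.0,"ty":-388.0,"tz":-49.0,"rx":0.0,"ry":0.0,"rz":-61.5,"claw":0.0},{"tx":620.0,"ty":-388.0,"tz":-49.0,"rx":0.0,"ry":0.0,"rz":-61.5,"claw":0.0},{"tx":620.0,"ty":-388.0,"tz":-49.0,"rx":0.0,"ry":0.0,"rz":-61.5,"claw":0.0},{"tx":620.0,"ty":-388.0,"tz":-49.0,"rx":0.0,"ry":0.0,"rz":-61.5,"claw":0.0},{"tx":620.0,"ty":-388.0,"tz":-49.0,"rx":0.0,"ry":0.0,"rz":-61.5,"claw":0.0},{"tx":620.0,"ty":-388.0,"tz":-49.0,"rx":0.0,"ry":0.0,"rz":-61.5,"claw":0.0}]' 20
```

```text
t: 1.52
eef_pos: [528.9, 29.9, 277.9]
tcp_rot: [0.0, 0.707, 0.707, -0.0]
force: [-0.0, -0.8, 0.1]
gripper_width: 42.4
```

```bash
python3 -m crank '[{"tx":90.0,"ty":52.0,"tz":-6.0,"rx":0.0,"ry":0.0,"rz":0.0,"claw":0.0},{"tx":90.0,"ty":52.0,"tz":-6.0,"rx":0.0,"ry":0.0,"rz":0.0,"claw":0.0},{"tx":90.0,"ty":52.0,"tz":-6.0,"rx":0.0,"ry":0.0,"rz":0.0,"claw":0.0},{"tx":90.0,"ty":52.0,"tz":-6.0,"rx":0.0,"ry":0.0,"rz":0.0,"claw":0.0}]' 20
cat > snap.py <<'E'
import sys,cv2,pickle
from plant import arm,imaging
n,f=sys.argv[1:3]
c=imaging.camera_info(n); p,d=imaging.grab_frame(n)
pickle.dump((c,p,d),open(f"pics/{f}.pkl","wb")); cv2.imwrite(f"pics/{f}.png",p)
s=arm.state(); print(s["t"],s["eef_pos"],s["force"])
E
python3 snap.py wrist w1
```

```text
t: 2.02
eef_pos: [579.6, 117.5, 283.2]
tcp_rot: [-0.0, 0.707, 0.707, -0.001]
force: [0.3, -0.1, -0.2]
gripper_width: 42.5
2.075 [579.45569046 117.0594794  283.36597847] [ 0.2713057  -0.64223307  0.57648227]
```

View pics/w1.png

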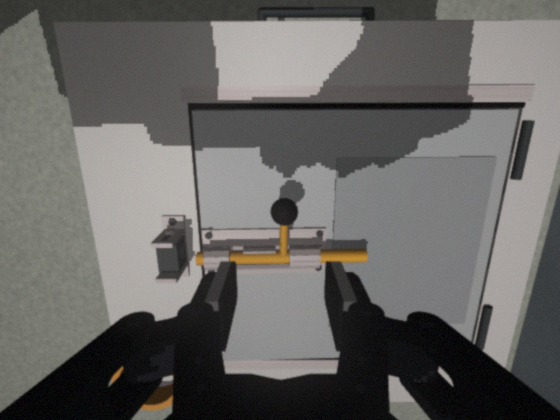

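The wrist view shows the knob at (284,212), the stem foot at (283,258), the rod from (197,259) to (367,256), and the keeper block at (170,258).

```bash
python3 - <<'E'
from h import *
import pickle
c,p,d=pickle.load(open("pics/w1.pkl","rb"))
def P(u,v):
    z=np.median(d[v-1:v+2,u-1:u+2]);return (c["T"]@[ (u-c["cx"])/c["fx"]*z,(v-c["cy"])/c["fy"]*z,z,1])[:3]
for n,u,v in [("knob",284,212),("rodnear",200,258),("rod mid",250,258),("rodtail",360,256),("hatch",260,150),("hatchfar",480,120),("hatch nearedge",205,180),("deck",150,220),("deck",150,300),("keeptop",170,238),("keep",170,258),("deckfar",510,300),("hatchrightnear",210,340),("hatch far right",470,340)]: print(n,P(u,v).round(1))
S=lambda x,y:((x+.5)/5.5-.5+250,(y+.5)/5.5-.5+160)
D=lambda x,y:((x+.5)/5.5-.5+220,(y+.5)/5.5-.5+130)
print(tri([ray("scene",*S(301,398)),ray("side",*D(179,237)),ray(0,284,212,c)]))
print(tri([ray("scene",*S(301,398)),ray(0,284,212,c)]))
E
```

```text
knob [581.9 120.9 189. ]
rodnear [510.   73.4 169.6]
rod mid [552.9  72.9 168.3]
rodtail [649.   73.1 164.3]
hatch [561.9 162.9 147.9]
hatchfar [747.5 187.2 139.4]
hatch nearedge [514.1 137.4 148.9]
deck [457.7  97.3 138.2]
deck [447.6  12.2 138.4]
keeptop [484.5  90.2 165.5]
keep [483.1  72.  166.7]
deckfar [810.7  13.  138.5]
hatchrightnear [560.  133.1 349.4]
hatch far right [778.3 -34.5 139.3]
(array([582.10338716, 120.59735763, 185.23646376]), [np.float64(0.9700047211815233), np.float64(0.3811635121702118), np.float64(0.8310069879183728)])
(array([581.60760796, 119.93899504, 183.54885915]), [np.float64(0.7863529603035266), np.float64(0.7863529603036222)])
```

```bash
python3 -m crank '[{"tx":0.0,"ty":0.0,"tz":45.0,"rx":0.0,"ry":0.0,"rz":0.0,"claw":0.0},{"tx":0.0,"ty":0.0,"tz":80.0,"rx":0.0,"ry":0.0,"rz":0.0,"claw":0.0},{"tx":0.0,"ty":0.0,"tz":80.0,"rx":0.0,"ry":0.0,"rz":0.0,"claw":0.0},{"tx":0.0,"ty":0.0,"tz":80.0,"rx":0.0,"ry":0.0,"rz":0.0,"claw":0.0}]' 20;python3 snap.py wrist w2; python3 - <<'E'
import cv2
p=cv2.imread("pics/w2.png");cv2.imwrite("pics/w2c.png",p)
E
```

```text
t: 2.58
eef_pos: [580.9, 117.2, 205.1]
tcp_rot: [0.0, 0.708, 0.707, 0.001]
force: [0.2, 0.2, 0.5]
gripper_width: 42.7
2.625 [581.42029732 117.40518106 205.66246569] [0.19425745 0.04047255 0.57148395]
```

View pics/w2.png

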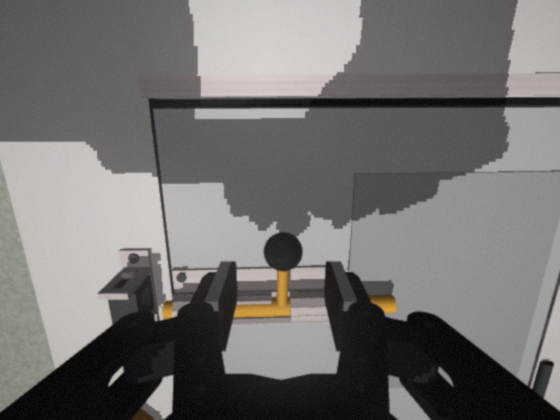

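The knob is at (283,251), centred between the fingers (mid column about 281).

```bash
python3 - <<'E'
from h import *
import pickle
c1=pickle.load(open("pics/w1.pkl","rb"))[0];c2,p,d=pickle.load(open("pics/w2.pkl","rb"))
print(tri([ray(0,284,212,c1),ray(0,283,251,c2)]), d[250,283])
z=d[250,283];print((c2["T"]@[(283-c2["cx"])/c2["fx"]*z,(251-c2["cy"])/c2["fy"]*z,z,1])[:3])
E
python3 -m crank '[{"tx":3.0,"ty":1.0,"tz":20.0,"rx":0.0,"ry":0.0,"rz":0.0,"claw":0.0},{"tx":3.0,"ty":1.0,"tz":43.0,"rx":0.0,"ry":0.0,"rz":0.0,"claw":0.0},{"tx":3.0,"ty":1.0,"tz":43.0,"rx":0.0,"ry":0.0,"rz":0.0,"claw":0.0},{"tx":3.0,"ty":1.0,"tz":43.0,"rx":0.0,"ry":0.0,"rz":0.0,"claw":0.0}]' 20
```

```text
(array([582.14377485, 116.26868449, 173.91255654]), [np.float64(0.04586045796072633), np.float64(0.04586045796059202)]) 170.33406
[582.030633   123.09387694 189.33534962]
t: 3.12
eef_pos: [582.4, 120.9, 162.5]
tcp_rot: [0.001, 0.707, 0.707, 0.001]
force: [-0.1, -0.3, -0.1]
gripper_width: 42.5
```

```bash
python3 -m crank '[{"tx":0.0,"ty":0.0,"tz":0.0,"rx":0.0,"ry":0.0,"rz":0.0,"claw":-0.3},{"tx":0.0,"ty":0.0,"tz":0.0,"rx":0.0,"ry":0.0,"rz":0.0,"claw":-0.6},{"tx":0.0,"ty":0.0,"tz":0.0,"rx":0.0,"ry":0.0,"rz":0.0,"claw":-1.0},{"tx":0.0,"ty":0.0,"tz":0.0,"rx":0.0,"ry":0.0,"rz":0.0,"claw":-1.0},{"tx":0.0,"ty":0.0,"tz":0.0,"rx":0.0,"ry":0.0,"rz":0.0,"claw":-1.0}]' 20;python3 snap.py wrist w3
```

```text
t: 3.75
eef_pos: [581.9, 120.9, 161.1]
tcp_rot: [0.0, 0.707, 0.707, 0.0]
force: [0.8, 0.2, 1.9]
gripper_width: 20.4
3.8 [581.8221577  120.92418263 161.05003249] [1.43030347 0.19922855 1.81658274]
```

View pics/w3.png

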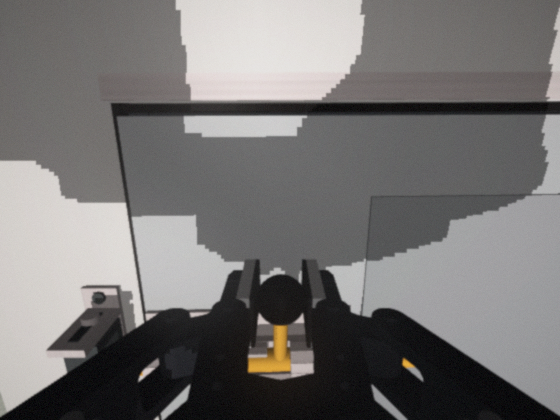

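```bash
python3 -m crank '[{"tx":-2.5,"ty":0.0,"tz":-6.0,"rx":0.0,"ry":0.0,"rz":0.0,"claw":-1.0},{"tx":-6.0,"ty":0.0,"tz":-11.6,"rx":0.0,"ry":0.0,"rz":0.0,"claw":-1.0},{"tx":-10.3,"ty":0.0,"tz":-16.8,"rx":0.0,"ry":0.0,"rz":0.0,"claw":-1.0},{"tx":-14.9,"ty":0.0,"tz":-21.2,"rx":0.0,"ry":0.0,"rz":0.0,"claw":-1.0},{"tx":-22.0,"ty":0.0,"tz":-26.2,"rx":0.0,"ry":0.0,"rz":0.0,"claw":-1.0},{"tx":-29.9,"ty":0.0,"tz":-29.9,"rx":0.0,"ry":0.0,"rz":0.0,"claw":-1.0},{"tx":-36.6,"ty":0.0,"tz":-31.8,"rx":0.0,"ry":0.0,"rz":0.0,"claw":-1.0},{"tx":-39.0,"ty":0.0,"tz":-32.3,"rx":0.0,"ry":0.0,"rz":0.0,"claw":-1.0},{"tx":-39.0,"ty":0.0,"tz":-32.3,"rx":0.0,"ry":0.0,"rz":0.0,"claw":-1.0}]' 20;python3 snap.py wrist w4;python3 snap.py scene s4; python3 - <<'E'
import cv2
p=cv2.imread("pics/s4.png");cv2.imwrite("pics/s4c.png",cv2.resize(p[160:270,250:390],None,fx=5.5,fy=5.5,interpolation=cv2.INTER_CUBIC))
E
```

```text
t: 4.92
eef_pos: [581.3, 81.7, 193.1]
tcp_rot: [-0.0, 0.707, 0.707, 0.0]
force: [1.7, 1.4, 1.0]
gripper_width: 20.3
4.975 [581.33852878  81.82700336 193.05371014] [0.39987804 2.32190294 0.8312726 ]
5.025 [581.31361284  81.95533394 193.01680995] [1.71906551 0.94779745 1.37664711]
```

View pics/w4.png

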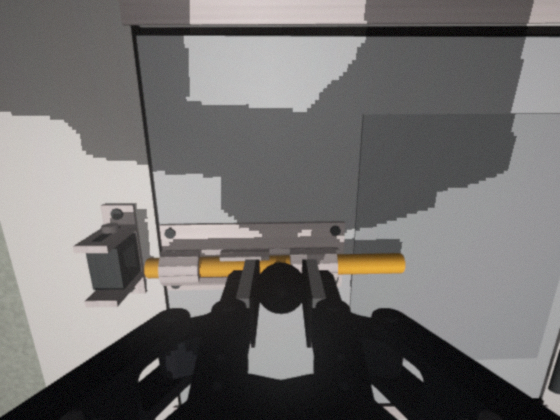

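View pics/s4c.png

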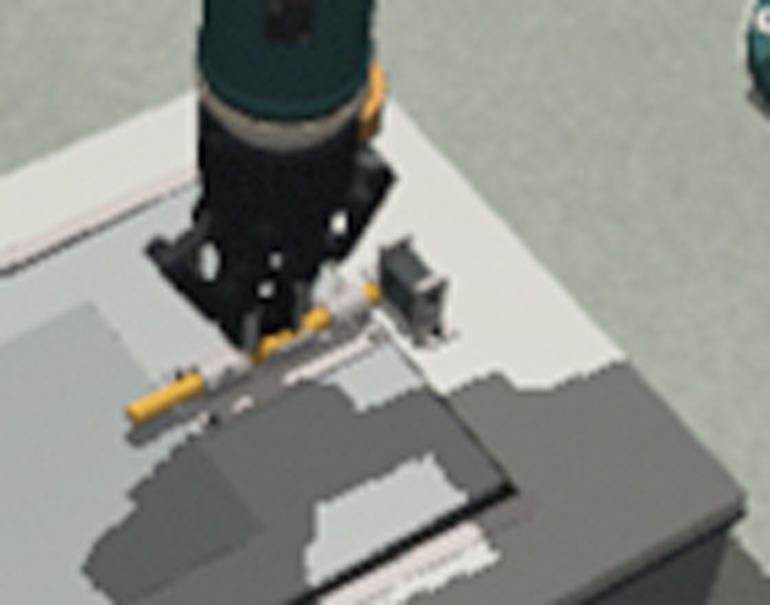

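Raised: the knob now sits above the rod (wrist view, 281,288) and the rod end is still short of the block, at (147,267). Next I'll grip firmly and slide partway.

```bash
python3 -m crank '[{"tx":0.0,"ty":0.0,"tz":0.0,"rx":0.0,"ry":0.0,"rz":0.0,"claw":-1.0},{"tx":0.0,"ty":0.0,"tz":0.0,"rx":0.0,"ry":0.0,"rz":0.0,"claw":-1.0},{"tx":0.0,"ty":-2.0,"tz":0.0,"rx":0.0,"ry":0.0,"rz":0.0,"claw":-1.0},{"tx":0.0,"ty":-4.0,"tz":0.0,"rx":0.0,"ry":0.0,"rz":0.0,"claw":-1.0},{"tx":0.0,"ty":-6.0,"tz":0.0,"rx":0.0,"ry":0.0,"rz":0.0,"claw":-1.0},{"tx":0.0,"ty":-8.0,"tz":0.0,"rx":0.0,"ry":0.0,"rz":0.0,"claw":-1.0},{"tx":0.0,"ty":-8.0,"tz":0.0,"rx":0.0,"ry":0.0,"rz":0.0,"claw":-1.0}]' 40;python3 snap.py wrist w5
```

```text
t: 5.9
eef_pos: [572.9, 81.9, 193.1]
tcp_rot: [-0.0, 0.707, 0.707, -0.0]
force: [0.6, 1.9, 1.8]
gripper_width: 19.8
5.95 [572.88725881  81.91944019 193.06624269] [0.49417184 2.98394452 1.74150779]
```

View pics/w5.png

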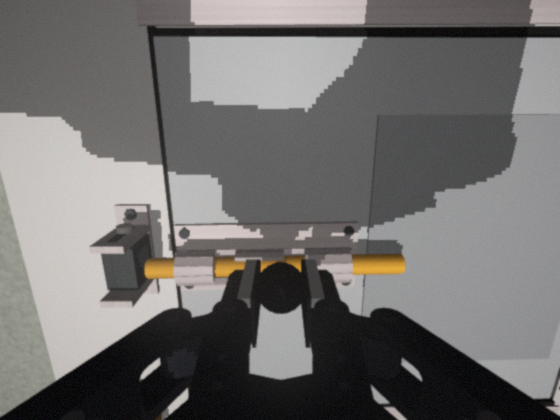

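```bash
python3 -m crank '[{"tx":0.0,"ty":0.0,"tz":1.0,"rx":0.0,"ry":0.0,"rz":0.0,"claw":-1.0},{"tx":0.0,"ty":0.0,"tz":2.0,"rx":0.0,"ry":0.0,"rz":0.0,"claw":-1.0},{"tx":0.0,"ty":0.0,"tz":2.5,"rx":0.0,"ry":0.0,"rz":0.0,"claw":-1.0},{"tx":0.0,"ty":0.0,"tz":2.5,"rx":0.0,"ry":0.0,"rz":0.0,"claw":-1.0}]' 40;  python3 -m crank '[{"tx":0.0,"ty":-1.0,"tz":0.0,"rx":0.0,"ry":0.0,"rz":0.0,"claw":-1.0},{"tx":0.0,"ty":-2.0,"tz":0.0,"rx":0.0,"ry":0.0,"rz":0.0,"claw":-1.0},{"tx":0.0,"ty":-2.0,"tz":0.0,"rx":0.0,"ry":0.0,"rz":0.0,"claw":-1.0}]' 40
```

```text
t: 6.45
eef_pos: [573.3, 82.1, 190.8]
tcp_rot: [-0.0, 0.707, 0.707, 0.0]
force: [-2.0, 2.8, 5.4]
gripper_width: 19.2
t: 6.82
eef_pos: [571.9, 81.9, 190.9]
tcp_rot: [0.0, 0.707, 0.707, 0.001]
force: [1.3, 4.1, 4.4]
gripper_width: 19.3
```

```bash
python3 -m crank '[{"tx":0.0,"ty":-1.0,"tz":0.0,"rx":0.0,"ry":0.0,"rz":0.0,"claw":-1.0},{"tx":0.0,"ty":-1.0,"tz":0.0,"rx":0.0,"ry":0.0,"rz":0.0,"claw":-1.0}]' 40;  python3 -m crank '[{"tx":0.0,"ty":-1.0,"tz":0.0,"rx":0.0,"ry":0.0,"rz":0.0,"claw":-1.0},{"tx":0.0,"ty":-1.0,"tz":0.0,"rx":0.0,"ry":0.0,"rz":0.0,"claw":-1.0}]' 40; python3 snap.py wrist w6
```

```text
t: 7.08
eef_pos: [570.4, 81.9, 190.7]
tcp_rot: [0.0, 0.707, 0.707, 0.0]
force: [2.5, 3.5, 5.6]
gripper_width: 19.6
t: 7.32
eef_pos: [569.2, 81.9, 190.6]
tcp_rot: [-0.0, 0.707, 0.707, 0.0]
force: [1.3, 3.6, 4.8]
gripper_width: 19.4
7.375 [569.226175    81.9169455  190.62119207] [1.46784898 4.1939727  5.0554969 ]
```

View pics/w6.png

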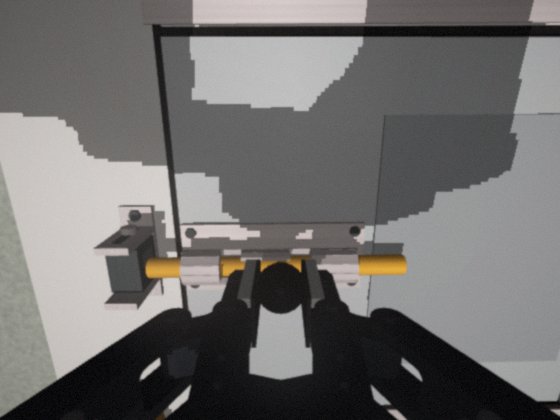

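```bash
python3 -m crank '[{"tx":0.0,"ty":-0.5,"tz":0.0,"rx":0.0,"ry":0.0,"rz":0.0,"claw":-1.0},{"tx":0.0,"ty":-0.5,"tz":0.0,"rx":0.0,"ry":0.0,"rz":0.0,"claw":-1.0}]' 40;  python3 -m crank '[{"tx":0.0,"ty":-0.5,"tz":0.0,"rx":0.0,"ry":0.0,"rz":0.0,"claw":-1.0},{"tx":0.0,"ty":-0.5,"tz":0.0,"rx":0.0,"ry":0.0,"rz":0.0,"claw":-1.0}]' 40;python3 -m crank '[{"tx":0.0,"ty":-0.5,"tz":0.0,"rx":0.0,"ry":0.0,"rz":0.0,"claw":-1.0},{"tx":0.0,"ty":-0.5,"tz":0.0,"rx":0.0,"ry":0.0,"rz":0.0,"claw":-1.0}]' 40; python3 - <<'E'
import cv2
p=cv2.imread("pics/w6.png");cv2.imwrite("pics/w6c.png",cv2.resize(p[200:320,80:220],None,fx=5,fy=5,interpolation=cv2.INTER_CUBIC))
E
```

```text
t: 7.62
eef_pos: [568.8, 81.9, 190.6]
tcp_rot: [-0.0, 0.707, 0.707, 0.0]
force: [1.4, 4.3, 4.8]
gripper_width: 19.7
t: 7.88
eef_pos: [568.3, 81.9, 190.6]
tcp_rot: [-0.0, 0.707, 0.707, 0.0]
force: [2.1, 3.7, 5.3]
gripper_width: 19.9
t: 8.12
eef_pos: [567.8, 81.9, 190.6]
tcp_rot: [-0.0, 0.707, 0.707, 0.0]
force: [0.8, 3.2, 4.0]
gripper_width: 19.5
```

View pics/w6c.png

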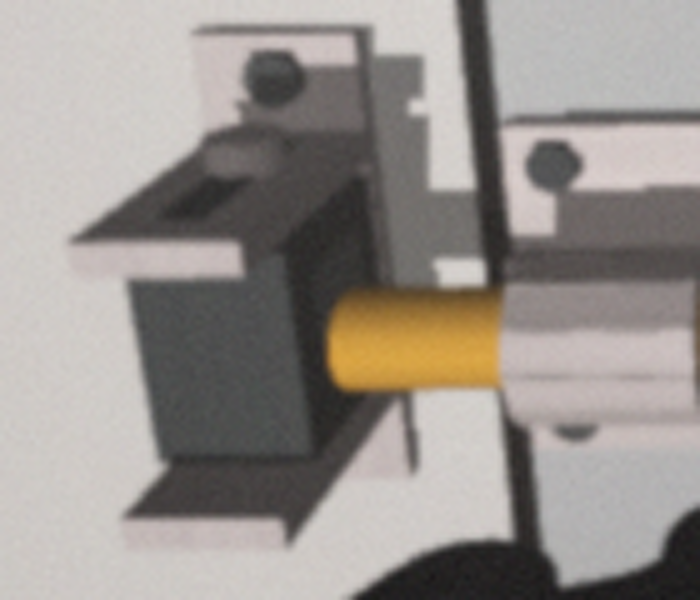

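The enlarged view puts the rod end about 3 mm from the block face when it was taken; I have moved 1.5 mm since. I'll keep feeling forward.

```bash
python3 -m crank '[{"tx":0.0,"ty":-0.5,"tz":0.0,"rx":0.0,"ry":0.0,"rz":0.0,"claw":-1.0},{"tx":0.0,"ty":-0.5,"tz":0.0,"rx":0.0,"ry":0.0,"rz":0.0,"claw":-1.0}]' 40;  python3 -m crank '[{"tx":0.0,"ty":-0.5,"tz":0.0,"rx":0.0,"ry":0.0,"rz":0.0,"claw":-1.0},{"tx":0.0,"ty":-0.5,"tz":0.0,"rx":0.0,"ry":0.0,"rz":0.0,"claw":-1.0}]' 40;python3 -m crank '[{"tx":0.0,"ty":-0.5,"tz":0.0,"rx":0.0,"ry":0.0,"rz":0.0,"claw":-1.0},{"tx":0.0,"ty":-0.5,"tz":0.0,"rx":0.0,"ry":0.0,"rz":0.0,"claw":-1.0}]' 40
```

```text
t: 8.38
eef_pos: [567.3, 81.9, 190.6]
tcp_rot: [-0.0, 0.707, 0.707, 0.0]
force: [1.2, 4.2, 5.0]
gripper_width: 19.5
t: 8.62
eef_pos: [566.7, 81.9, 190.6]
tcp_rot: [-0.0, 0.707, 0.707, 0.0]
force: [1.7, 3.9, 4.5]
gripper_width: 19.4
t: 8.88
eef_pos: [566.6, 81.9, 190.7]
tcp_rot: [0.0, 0.707, 0.707, 0.0]
force: [3.2, 3.6, 3.7]
gripper_width: 19.8
```

```bash
python3 -m crank '[{"tx":0.0,"ty":-0.3,"tz":0.0,"rx":0.0,"ry":0.0,"rz":0.0,"claw":-1.0},{"tx":0.0,"ty":-0.3,"tz":0.0,"rx":0.0,"ry":0.0,"rz":0.0,"claw":-1.0}]' 40;  python3 -m crank '[{"tx":0.0,"ty":-0.3,"tz":0.0,"rx":0.0,"ry":0.0,"rz":0.0,"claw":-1.0},{"tx":0.0,"ty":-0.3,"tz":0.0,"rx":0.0,"ry":0.0,"rz":0.0,"claw":-1.0}]' 40
```

```text
t: 9.12
eef_pos: [566.5, 81.9, 190.7]
tcp_rot: [0.0, 0.707, 0.707, 0.0]
force: [3.2, 3.7, 3.8]
gripper_width: 19.4
t: 9.38
eef_pos: [566.5, 81.8, 190.7]
tcp_rot: [0.001, 0.707, 0.707, 0.001]
force: [3.4, 3.6, 2.9]
gripper_width: 19.6
```

Contact at x≈566.5 with a gentle push (about 2 N on the keeper). Now I'll lower in small steps with the push held, watching for it to give.

```bash
for i in 1 2 3; do :; done; python3 -m crank '[{"tx":0.0,"ty":0.0,"tz":0.3,"rx":0.0,"ry":0.0,"rz":0.0,"claw":-1.0},{"tx":0.0,"ty":0.0,"tz":0.6,"rx":0.0,"ry":0.0,"rz":0.0,"claw":-1.0}]' 40;  python3 -m crank '[{"tx":0.0,"ty":0.0,"tz":0.3,"rx":0.0,"ry":0.0,"rz":0.0,"claw":-1.0},{"tx":0.0,"ty":0.0,"tz":0.6,"rx":0.0,"ry":0.0,"rz":0.0,"claw":-1.0}]' 40;  python3 -m crank '[{"tx":0.0,"ty":0.0,"tz":0.3,"rx":0.0,"ry":0.0,"rz":0.0,"claw":-1.0},{"tx":0.0,"ty":0.0,"tz":0.6,"rx":0.0,"ry":0.0,"rz":0.0,"claw":-1.0}]' 40
```

```text
t: 9.62
eef_pos: [566.5, 82.0, 190.5]
tcp_rot: [0.0, 0.707, 0.707, 0.001]
force: [2.6, 3.6, 8.1]
gripper_width: 19.4
t: 9.88
eef_pos: [566.5, 82.1, 190.1]
tcp_rot: [0.0, 0.707, 0.707, 0.001]
force: [2.7, 3.8, 8.6]
gripper_width: 19.5
t: 10.12
eef_pos: [566.4, 82.2, 189.6]
tcp_rot: [0.0, 0.707, 0.707, 0.001]
force: [1.9, 4.5, 8.3]
gripper_width: 19.4
```

```bash
python3 -m crank '[{"tx":0.0,"ty":-0.4,"tz":0.3,"rx":0.0,"ry":0.0,"rz":0.0,"claw":-1.0},{"tx":0.0,"ty":-0.4,"tz":0.6,"rx":0.0,"ry":0.0,"rz":0.0,"claw":-1.0}]' 40;  python3 -m crank '[{"tx":0.0,"ty":-0.3,"tz":0.3,"rx":0.0,"ry":0.0,"rz":0.0,"claw":-1.0},{"tx":0.0,"ty":-0.3,"tz":0.6,"rx":0.0,"ry":0.0,"rz":0.0,"claw":-1.0}]' 40;  python3 -m crank '[{"tx":0.0,"ty":0.0,"tz":0.3,"rx":0.0,"ry":0.0,"rz":0.0,"claw":-1.0},{"tx":0.0,"ty":0.0,"tz":0.6,"rx":0.0,"ry":0.0,"rz":0.0,"claw":-1.0}]' 40
```

```text
t: 10.38
eef_pos: [566.3, 82.2, 189.2]
tcp_rot: [0.001, 0.707, 0.707, 0.001]
force: [2.5, 5.4, 9.5]
gripper_width: 19.5
t: 10.62
eef_pos: [566.2, 82.3, 188.7]
tcp_rot: [0.001, 0.707, 0.707, 0.001]
force: [2.8, 3.9, 9.5]
gripper_width: 19.3
t: 10.88
eef_pos: [566.1, 82.4, 188.2]
tcp_rot: [0.001, 0.707, 0.707, 0.001]
force: [2.0, 4.9, 11.0]
gripper_width: 19.8
```

```bash
python3 -m crank '[{"tx":0.0,"ty":-0.4,"tz":0.3,"rx":0.0,"ry":0.0,"rz":0.0,"claw":-1.0},{"tx":0.0,"ty":-0.4,"tz":0.5,"rx":0.0,"ry":0.0,"rz":0.0,"claw":-1.0}]' 40;  python3 -m crank '[{"tx":0.0,"ty":-0.3,"tz":0.3,"rx":0.0,"ry":0.0,"rz":0.0,"claw":-1.0},{"tx":0.0,"ty":-0.3,"tz":0.5,"rx":0.0,"ry":0.0,"rz":0.0,"claw":-1.0}]' 40;  python3 -m crank '[{"tx":0.0,"ty":-0.2,"tz":0.3,"rx":0.0,"ry":0.0,"rz":0.0,"claw":-1.0},{"tx":0.0,"ty":-0.2,"tz":0.5,"rx":0.0,"ry":0.0,"rz":0.0,"claw":-1.0}]' 40; python3 snap.py wrist w7; python3 - <<'E'
import cv2
p=cv2.imread("pics/w7.png");cv2.imwrite("pics/w7c.png",cv2.resize(p[200:320,80:220],None,fx=5,fy=5,interpolation=cv2.INTER_CUBIC))
E
```

```text
t: 11.12
eef_pos: [566.0, 82.3, 187.8]
tcp_rot: [0.001, 0.707, 0.707, 0.001]
force: [2.2, 5.7, 10.5]
gripper_width: 19.5
t: 11.38
eef_pos: [565.8, 82.4, 187.4]
tcp_rot: [0.001, 0.707, 0.707, 0.002]
force: [2.2, 4.4, 11.7]
gripper_width: 19.5
t: 11.62
eef_pos: [565.0, 82.3, 186.6]
tcp_rot: [0.0, 0.707, 0.707, 0.001]
force: [2.0, 5.3, 10.8]
gripper_width: 19.4
11.675 [564.88596367  82.32206369 186.57031461] [ 1.28044824  4.63496155 10.52234564]
```

View pics/w7c.png

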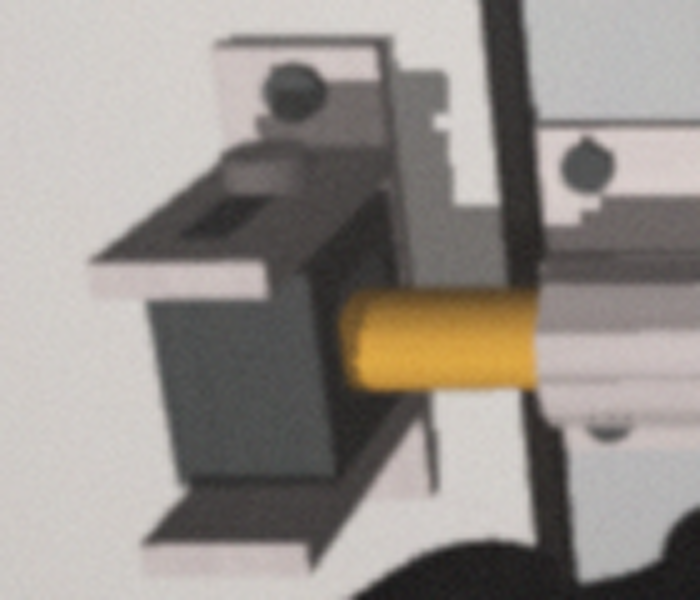

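x jumped by 0.8 mm and the rod's end looks darkened at the bore's mouth, so it seems to be entering. I'll push on gently.

```bash
python3 -m crank '[{"tx":0.0,"ty":-0.3,"tz":0.0,"rx":0.0,"ry":0.0,"rz":0.0,"claw":-1.0},{"tx":0.0,"ty":-0.6,"tz":0.0,"rx":0.0,"ry":0.0,"rz":0.0,"claw":-1.0}]' 40;  python3 -m crank '[{"tx":0.0,"ty":-0.3,"tz":0.0,"rx":0.0,"ry":0.0,"rz":0.0,"claw":-1.0},{"tx":0.0,"ty":-0.6,"tz":0.0,"rx":0.0,"ry":0.0,"rz":0.0,"claw":-1.0}]' 40;  python3 -m crank '[{"tx":0.0,"ty":-0.3,"tz":0.0,"rx":0.0,"ry":0.0,"rz":0.0,"claw":-1.0},{"tx":0.0,"ty":-0.6,"tz":0.0,"rx":0.0,"ry":0.0,"rz":0.0,"claw":-1.0}]' 40
```

```text
t: 11.92
eef_pos: [564.3, 82.4, 186.6]
tcp_rot: [0.0, 0.707, 0.707, 0.001]
force: [1.3, 5.0, 10.0]
gripper_width: 19.6
t: 12.18
eef_pos: [563.7, 82.4, 186.6]
tcp_rot: [0.0, 0.707, 0.707, 0.001]
force: [1.2, 4.5, 12.3]
gripper_width: 19.1
t: 12.42
eef_pos: [563.1, 82.3, 186.6]
tcp_rot: [0.0, 0.707, 0.707, 0.001]
force: [1.8, 5.4, 10.7]
gripper_width: 19.6
```

```bash
python3 -m crank '[{"tx":0.0,"ty":-1.0,"tz":0.0,"rx":0.0,"ry":0.0,"rz":0.0,"claw":-1.0},{"tx":0.0,"ty":-2.0,"tz":0.0,"rx":0.0,"ry":0.0,"rz":0.0,"claw":-1.0},{"tx":0.0,"ty":-2.0,"tz":0.0,"rx":0.0,"ry":0.0,"rz":0.0,"claw":-1.0}]' 40;  python3 -m crank '[{"tx":0.0,"ty":-1.0,"tz":0.0,"rx":0.0,"ry":0.0,"rz":0.0,"claw":-1.0},{"tx":0.0,"ty":-2.0,"tz":0.0,"rx":0.0,"ry":0.0,"rz":0.0,"claw":-1.0},{"tx":0.0,"ty":-2.0,"tz":0.0,"rx":0.0,"ry":0.0,"rz":0.0,"claw":-1.0}]' 40
```

```text
t: 12.8
eef_pos: [560.9, 82.3, 186.5]
tcp_rot: [0.0, 0.707, 0.707, 0.001]
force: [1.2, 5.3, 10.6]
gripper_width: 19.7
t: 13.18
eef_pos: [558.9, 82.3, 186.5]
tcp_rot: [0.0, 0.707, 0.707, 0.001]
force: [1.1, 4.6, 10.9]
gripper_width: 19.7
```

```bash
python3 -m crank '[{"tx":0.0,"ty":-1.5,"tz":0.0,"rx":0.0,"ry":0.0,"rz":0.0,"claw":-1.0},{"tx":0.0,"ty":-3.0,"tz":0.0,"rx":0.0,"ry":0.0,"rz":0.0,"claw":-1.0},{"tx":0.0,"ty":-4.0,"tz":0.0,"rx":0.0,"ry":0.0,"rz":0.0,"claw":-1.0},{"tx":0.0,"ty":-4.0,"tz":0.0,"rx":0.0,"ry":0.0,"rz":0.0,"claw":-1.0}]' 40;  python3 -m crank '[{"tx":0.0,"ty":-1.5,"tz":0.0,"rx":0.0,"ry":0.0,"rz":0.0,"claw":-1.0},{"tx":0.0,"ty":-3.0,"tz":0.0,"rx":0.0,"ry":0.0,"rz":0.0,"claw":-1.0},{"tx":0.0,"ty":-3.0,"tz":0.0,"rx":0.0,"ry":0.0,"rz":0.0,"claw":-1.0}]' 40; python3 snap.py wrist w8
```

```text
t: 13.68
eef_pos: [554.8, 82.3, 186.5]
tcp_rot: [0.0, 0.707, 0.707, 0.001]
force: [1.3, 4.3, 10.9]
gripper_width: 19.6
t: 14.05
eef_pos: [551.7, 82.3, 186.4]
tcp_rot: [0.0, 0.707, 0.707, 0.001]
force: [0.6, 4.6, 10.1]
gripper_width: 19.4
14.1 [551.75177366  82.2913431  186.42237161] [ 1.10584606  5.77365393 10.47081766]
```

View pics/w8.png

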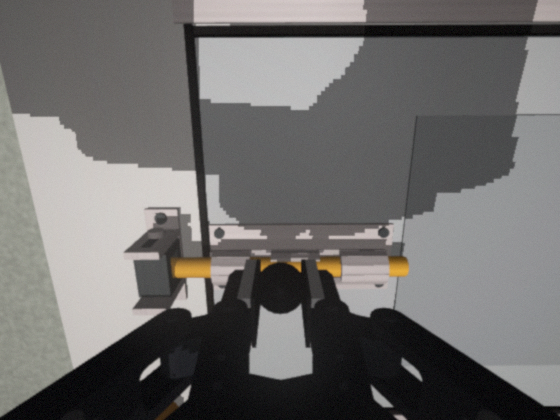

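The rod's visible end stays at the block face (174,267) while its tail has moved in, so it is inside the bore. Continuing to the end stop.

```bash
python3 -m crank '[{"tx":0.0,"ty":-1.5,"tz":0.0,"rx":0.0,"ry":0.0,"rz":0.0,"claw":-1.0},{"tx":0.0,"ty":-3.0,"tz":0.0,"rx":0.0,"ry":0.0,"rz":0.0,"claw":-1.0},{"tx":0.0,"ty":-4.0,"tz":0.0,"rx":0.0,"ry":0.0,"rz":0.0,"claw":-1.0},{"tx":0.0,"ty":-4.0,"tz":0.0,"rx":0.0,"ry":0.0,"rz":0.0,"claw":-1.0}]' 40;  python3 -m crank '[{"tx":0.0,"ty":-1.5,"tz":0.0,"rx":0.0,"ry":0.0,"rz":0.0,"claw":-1.0},{"tx":0.0,"ty":-3.0,"tz":0.0,"rx":0.0,"ry":0.0,"rz":0.0,"claw":-1.0},{"tx":0.0,"ty":-3.0,"tz":0.0,"rx":0.0,"ry":0.0,"rz":0.0,"claw":-1.0}]' 40; python3 -m crank '[{"tx":0.0,"ty":-1.0,"tz":0.0,"rx":0.0,"ry":0.0,"rz":0.0,"claw":-1.0},{"tx":0.0,"ty":-2.0,"tz":0.0,"rx":0.0,"ry":0.0,"rz":0.0,"claw":-1.0},{"tx":0.0,"ty":-2.0,"tz":0.0,"rx":0.0,"ry":0.0,"rz":0.0,"claw":-1.0}]' 40
```

```text
t: 14.6
eef_pos: [547.8, 82.3, 186.4]
tcp_rot: [0.0, 0.707, 0.707, 0.001]
force: [0.1, 3.7, 9.6]
gripper_width: 19.4
t: 14.98
eef_pos: [544.7, 82.3, 186.4]
tcp_rot: [0.0, 0.707, 0.707, 0.001]
force: [1.0, 5.5, 9.3]
gripper_width: 19.3
t: 15.35
eef_pos: [542.8, 82.3, 186.3]
tcp_rot: [0.0, 0.707, 0.707, 0.001]
force: [1.5, 5.1, 9.7]
gripper_width: 19.5
```

```bash
python3 -m crank '[{"tx":0.0,"ty":-1.0,"tz":0.0,"rx":0.0,"ry":0.0,"rz":0.0,"claw":-1.0},{"tx":0.0,"ty":-1.5,"tz":0.0,"rx":0.0,"ry":0.0,"rz":0.0,"claw":-1.0},{"tx":0.0,"ty":-1.5,"tz":0.0,"rx":0.0,"ry":0.0,"rz":0.0,"claw":-1.0}]' 40;  python3 -m crank '[{"tx":0.0,"ty":-0.5,"tz":0.0,"rx":0.0,"ry":0.0,"rz":0.0,"claw":-1.0},{"tx":0.0,"ty":-1.0,"tz":0.0,"rx":0.0,"ry":0.0,"rz":0.0,"claw":-1.0},{"tx":0.0,"ty":-1.0,"tz":0.0,"rx":0.0,"ry":0.0,"rz":0.0,"claw":-1.0}]' 40; python3 -m crank '[{"tx":0.0,"ty":-0.5,"tz":0.0,"rx":0.0,"ry":0.0,"rz":0.0,"claw":-1.0},{"tx":0.0,"ty":-1.0,"tz":0.0,"rx":0.0,"ry":0.0,"rz":0.0,"claw":-1.0},{"tx":0.0,"ty":-1.0,"tz":0.0,"rx":0.0,"ry":0.0,"rz":0.0,"claw":-1.0}]' 40
```

```text
t: 15.72
eef_pos: [541.4, 82.3, 186.4]
tcp_rot: [0.0, 0.707, 0.707, 0.001]
force: [1.3, 4.2, 10.7]
gripper_width: 19.4
t: 16.1
eef_pos: [540.4, 82.3, 186.4]
tcp_rot: [0.0, 0.707, 0.707, 0.001]
force: [1.4, 3.9, 9.7]
gripper_width: 19.3
t: 16.48
eef_pos: [539.3, 82.3, 186.4]
tcp_rot: [0.0, 0.707, 0.707, 0.001]
force: [0.4, 4.4, 10.1]
gripper_width: 19.4
```

```bash
python3 -m crank '[{"tx":0.0,"ty":-0.5,"tz":0.0,"rx":0.0,"ry":0.0,"rz":0.0,"claw":-1.0},{"tx":0.0,"ty":-1.0,"tz":0.0,"rx":0.0,"ry":0.0,"rz":0.0,"claw":-1.0},{"tx":0.0,"ty":-1.0,"tz":0.0,"rx":0.0,"ry":0.0,"rz":0.0,"claw":-1.0}]' 40;  python3 -m crank '[{"tx":0.0,"ty":-0.5,"tz":0.0,"rx":0.0,"ry":0.0,"rz":0.0,"claw":-1.0},{"tx":0.0,"ty":-1.0,"tz":0.0,"rx":0.0,"ry":0.0,"rz":0.0,"claw":-1.0},{"tx":0.0,"ty":-1.0,"tz":0.0,"rx":0.0,"ry":0.0,"rz":0.0,"claw":-1.0}]' 40; python3 -m crank '[{"tx":0.0,"ty":-0.5,"tz":0.0,"rx":0.0,"ry":0.0,"rz":0.0,"claw":-1.0},{"tx":0.0,"ty":-1.0,"tz":0.0,"rx":0.0,"ry":0.0,"rz":0.0,"claw":-1.0},{"tx":0.0,"ty":-1.0,"tz":0.0,"rx":0.0,"ry":0.0,"rz":0.0,"claw":-1.0}]' 40;python3 snap.py wrist w9
```

```text
t: 16.85
eef_pos: [538.3, 82.2, 186.4]
tcp_rot: [0.0, 0.707, 0.707, 0.001]
force: [1.5, 4.6, 9.9]
gripper_width: 19.3
t: 17.23
eef_pos: [537.8, 82.2, 186.4]
tcp_rot: [0.001, 0.707, 0.707, 0.001]
force: [3.1, 5.0, 8.8]
gripper_width: 19.7
t: 17.6
eef_pos: [537.8, 82.2, 186.7]
tcp_rot: [0.001, 0.707, 0.707, 0.002]
force: [4.5, 2.6, 9.0]
gripper_width: 19.7
17.65 [537.75619945  82.1766814  186.65482214] [4.38292125 4.79677185 8.88352432]
```

View pics/w9.png

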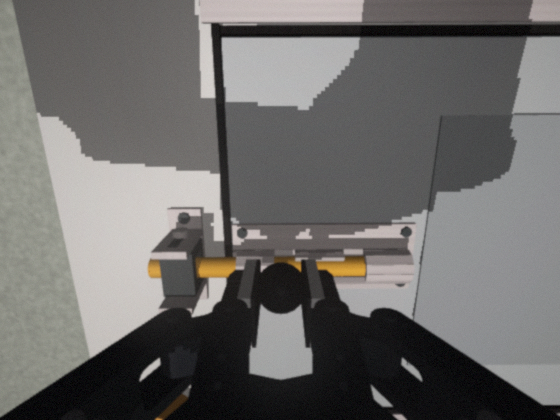

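The rod now sticks out beyond the block (150,268) and the end stop was felt at x≈537.8. Next I'll ease the x push and take off the down force slowly.

```bash
python3 -m crank '[{"tx":0.0,"ty":1.0,"tz":-0.2,"rx":0.0,"ry":0.0,"rz":0.0,"claw":-1.0},{"tx":0.0,"ty":1.5,"tz":-0.5,"rx":0.0,"ry":0.0,"rz":0.0,"claw":-1.0},{"tx":0.0,"ty":1.5,"tz":-0.8,"rx":0.0,"ry":0.0,"rz":0.0,"claw":-1.0},{"tx":0.0,"ty":1.5,"tz":-0.8,"rx":0.0,"ry":0.0,"rz":0.0,"claw":-1.0}]' 40; python3 -m crank '[{"tx":0.0,"ty":0.0,"tz":-0.3,"rx":0.0,"ry":0.0,"rz":0.0,"claw":-1.0},{"tx":0.0,"ty":0.0,"tz":-0.6,"rx":0.0,"ry":0.0,"rz":0.0,"claw":-1.0},{"tx":0.0,"ty":0.0,"tz":-0.6,"rx":0.0,"ry":0.0,"rz":0.0,"claw":-1.0}]' 40
```

```text
t: 18.15
eef_pos: [537.9, 82.2, 187.0]
tcp_rot: [0.0, 0.707, 0.707, 0.001]
force: [1.3, 4.2, 8.8]
gripper_width: 19.5
t: 18.52
eef_pos: [537.9, 81.9, 187.2]
tcp_rot: [0.0, 0.707, 0.707, 0.001]
force: [3.3, 4.6, 5.6]
gripper_width: 19.2
```

```bash
python3 -m crank '[{"tx":0.0,"ty":0.3,"tz":-0.3,"rx":0.0,"ry":0.0,"rz":0.0,"claw":-1.0},{"tx":0.0,"ty":0.5,"tz":-0.6,"rx":0.0,"ry":0.0,"rz":0.0,"claw":-1.0},{"tx":0.0,"ty":0.5,"tz":-0.6,"rx":0.0,"ry":0.0,"rz":0.0,"claw":-1.0}]' 40; python3 -m crank '[{"tx":0.0,"ty":0.0,"tz":-0.2,"rx":0.0,"ry":0.0,"rz":0.0,"claw":-1.0},{"tx":0.0,"ty":0.0,"tz":-0.4,"rx":0.0,"ry":0.0,"rz":0.0,"claw":-1.0},{"tx":0.0,"ty":0.0,"tz":-0.4,"rx":0.0,"ry":0.0,"rz":0.0,"claw":-1.0}]' 40
```

```text
t: 18.9
eef_pos: [537.8, 81.8, 187.3]
tcp_rot: [0.0, 0.707, 0.707, -0.0]
force: [3.3, 2.6, 2.7]
gripper_width: 19.7
t: 19.27
eef_pos: [537.8, 81.6, 187.5]
tcp_rot: [0.0, 0.707, 0.707, -0.0]
force: [5.3, 1.7, -0.1]
gripper_width: 19.4
```

```bash
python3 -m crank '[{"tx":0.0,"ty":0.3,"tz":0.0,"rx":0.0,"ry":0.0,"rz":0.0,"claw":-1.0},{"tx":0.0,"ty":0.3,"tz":0.0,"rx":0.0,"ry":0.0,"rz":0.0,"claw":-1.0},{"tx":4.3,"ty":0.3,"tz":0.9,"rx":0.0,"ry":0.0,"rz":0.0,"claw":-1.0},{"tx":8.3,"ty":0.3,"tz":2.2,"rx":0.0,"ry":0.0,"rz":0.0,"claw":-1.0},{"tx":12.5,"ty":0.3,"tz":3.9,"rx":0.0,"ry":0.0,"rz":0.0,"claw":-1.0},{"tx":12.5,"ty":0.3,"tz":3.9,"rx":0.0,"ry":0.0,"rz":0.0,"claw":-1.0}]' 20
```

```text
t: 20.02
eef_pos: [537.4, 94.6, 183.8]
tcp_rot: [-0.0, 0.707, 0.707, -0.001]
force: [3.2, -1.2, 0.1]
gripper_width: 19.6
```

```bash
python3 -m crank '[{"tx":4.0,"ty":0.0,"tz":2.1,"rx":0.0,"ry":0.0,"rz":0.0,"claw":-1.0},{"tx":7.6,"ty":0.0,"tz":4.3,"rx":0.0,"ry":0.0,"rz":0.0,"claw":-1.0},{"tx":11.1,"ty":0.0,"tz":7.0,"rx":0.0,"ry":0.0,"rz":0.0,"claw":-1.0},{"tx":14.3,"ty":0.0,"tz":9.9,"rx":0.0,"ry":0.0,"rz":0.0,"claw":-1.0},{"tx":17.2,"ty":0.0,"tz":13.2,"rx":0.0,"ry":0.0,"rz":0.0,"claw":-1.0},{"tx":19.9,"ty":0.0,"tz":16.6,"rx":0.0,"ry":0.0,"rz":0.0,"claw":-1.0},{"tx":19.9,"ty":0.0,"tz":16.6,"rx":0.0,"ry":0.0,"rz":0.0,"claw":-1.0}]' 20; python3 snap.py wrist w10
```

```text
t: 20.9
eef_pos: [537.6, 116.6, 167.8]
tcp_rot: [-0.001, 0.707, 0.707, 0.001]
force: [0.1, 6.7, 6.6]
gripper_width: 19.5
20.95 [537.61627964 116.50564744 167.93648453] [-0.5312648   5.85633356  7.32934012]
```

View pics/w10.png

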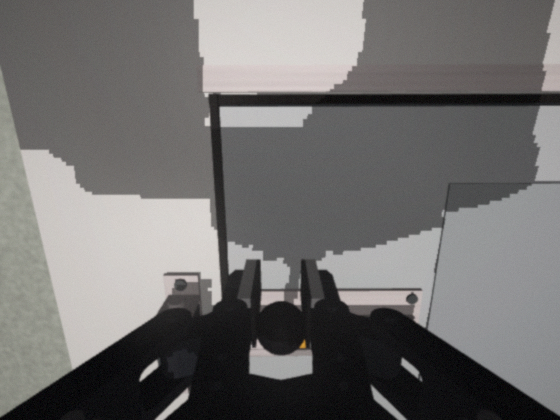

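```bash
python3 -m crank '[{"tx":1.0,"ty":0.0,"tz":-0.5,"rx":0.0,"ry":0.0,"rz":0.0,"claw":-1.0},{"tx":2.0,"ty":0.0,"tz":-1.0,"rx":0.0,"ry":0.0,"rz":0.0,"claw":-1.0},{"tx":2.5,"ty":0.0,"tz":-1.5,"rx":0.0,"ry":0.0,"rz":0.0,"claw":-1.0},{"tx":2.5,"ty":0.0,"tz":-1.5,"rx":0.0,"ry":0.0,"rz":0.0,"claw":-1.0}]' 20
```

```text
t: 21.45
eef_pos: [537.7, 116.7, 168.6]
tcp_rot: [-0.0, 0.707, 0.707, -0.0]
force: [1.8, 1.4, 1.1]
gripper_width: 19.5
```

```bash
python3 -m crank '[{"tx":1.3,"ty":0.0,"tz":2.5,"rx":0.0,"ry":0.0,"rz":0.0,"claw":-1.0},{"tx":2.5,"ty":0.0,"tz":5.0,"rx":0.0,"ry":0.0,"rz":0.0,"claw":-1.0},{"tx":2.5,"ty":0.0,"tz":5.0,"rx":0.0,"ry":0.0,"rz":0.0,"claw":-1.0}]' 20
```

```text
t: 21.82
eef_pos: [538.0, 121.0, 164.2]
tcp_rot: [-0.001, 0.708, 0.707, 0.001]
force: [-1.6, 7.4, 6.0]
gripper_width: 18.6
```

```bash
python3 -m crank '[{"tx":0.0,"ty":0.0,"tz":0.0,"rx":0.0,"ry":0.0,"rz":0.0,"claw":-0.5},{"tx":0.0,"ty":0.0,"tz":0.0,"rx":0.0,"ry":0.0,"rz":0.0,"claw":-0.3},{"tx":0.0,"ty":0.0,"tz":0.0,"rx":0.0,"ry":0.0,"rz":0.0,"claw":-0.1},{"tx":0.0,"ty":0.0,"tz":0.0,"rx":0.0,"ry":0.0,"rz":0.0,"claw":-0.1}]' 20; python3 snap.py wrist w11
```

```text
t: 22.32
eef_pos: [537.9, 119.0, 163.6]
tcp_rot: [-0.0, 0.707, 0.707, -0.0]
force: [0.1, -0.3, -0.9]
gripper_width: 38.4
22.375 [537.90256017 119.10028229 163.67397597] [-0.26936272  0.50470651 -0.00726397]
```

View pics/w11.png

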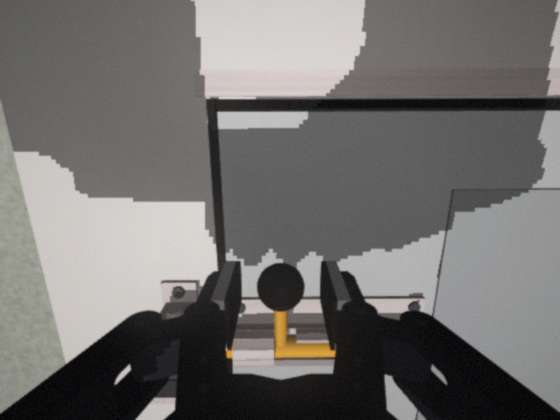

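Released: the knob is at (281,286) with its stem lying towards +y, and no force on the tool. I'll back straight up and look.

```bash
python3 -m crank '[{"tx":0.0,"ty":0.0,"tz":-15.0,"rx":0.0,"ry":0.0,"rz":0.0,"claw":-0.1},{"tx":0.0,"ty":0.0,"tz":-40.0,"rx":0.0,"ry":0.0,"rz":0.0,"claw":-0.1},{"tx":0.0,"ty":0.0,"tz":-80.0,"rx":0.0,"ry":0.0,"rz":0.0,"claw":-0.1},{"tx":0.0,"ty":0.0,"tz":-120.0,"rx":0.0,"ry":0.0,"rz":0.0,"claw":-0.1},{"tx":0.0,"ty":0.0,"tz":-120.0,"rx":0.0,"ry":0.0,"rz":0.0,"claw":-0.1},{"tx":0.0,"ty":0.0,"tz":-120.0,"rx":0.0,"ry":0.0,"rz":0.0,"claw":-0.1}]' 20; python3 snap.py wrist w12; python3 snap.py scene s12;python3 - <<'E'
import cv2,pickle,numpy as np
p=cv2.imread("pics/s12.png");cv2.imwrite("pics/s12c.png",cv2.resize(p[160:270,250:390],None,fx=5.5,fy=5.5,interpolation=cv2.INTER_CUBIC))
E
```

```text
t: 23.12
eef_pos: [537.8, 119.3, 284.1]
tcp_rot: [0.0, 0.707, 0.707, 0.0]
force: [-1.0, 0.4, -0.3]
gripper_width: 38.0
23.175 [537.33889151 119.22092684 283.29017114] [ 1.0847343  -0.08806877 -0.44572214]
23.225 [537.17073739 119.21070362 282.85489474] [ 0.07388613  0.49541035 -1.17842309]
```

View pics/w12.png

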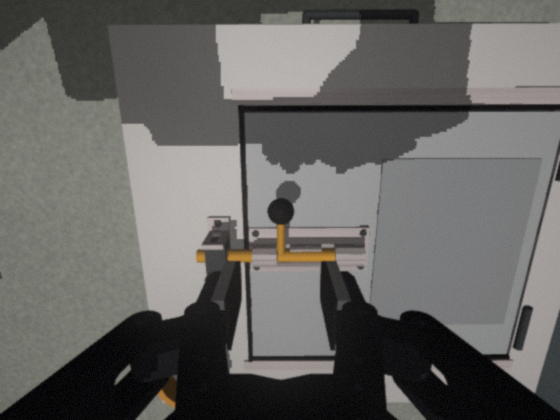

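View pics/s12c.png

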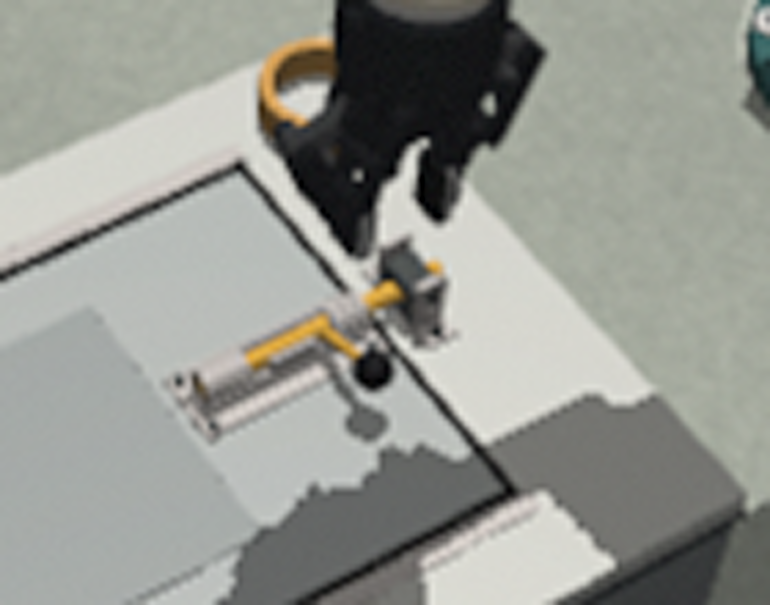

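The rod goes through the keeper block and shows beyond it (wrist 200,256; scene crop 435,268). The handle lies at (281,212). Next: knob height, to confirm it is in the notch.

```bash
python3 - <<'E'
from h import *
import pickle
for f,K in [("w1",dict(knob=(284,212),stem=(283,235),rod=(283,258),rod2=(250,258),hatch=(300,150),deck=(150,220))),("w12",dict(knob=(281,211),stem=(282,235),rod=(282,256),rod2=(305,256),hatch=(300,180),deck=(180,180)))]:
    c,p,d=pickle.load(open(f"pics/{f}.pkl","rb"))
    for n,(u,v) in K.items():
        z=np.median(d[v-1:v+2,u-1:u+2]);print(f,n,(c["T"]@[(u-c["cx"])/c["fx"]*z,(v-c["cy"])/c["fy"]*z,z,1])[:3].round(1))
S=lambda x,y:((x+.5)/5.5-.5+250,(y+.5)/5.5-.5+160)
c12=pickle.load(open("pics/w12.pkl","rb"))[0]
print(tri([ray("scene",*S(374,368)),ray(0,281,212,c12)]))
E
```

```text
w1 knob [581.9 120.9 189. ]
w1 stem [581.4  96.8 174.9]
w1 rod [581.5  72.5 167.5]
w1 rod2 [552.9  72.9 168.3]
w1 hatch [595.7 162.7 145.8]
w1 deck [457.7  97.3 138.2]
w12 knob [538.1 121.1 182.2]
w12 stem [539.   95.4 167.5]
w12 rod [539.1  72.8 160.9]
w12 rod2 [559.6  72.4 160. ]
w12 hatch [555.1 137.3 140.1]
w12 deck [447.3 136.9 138.1]
(array([537.57250258, 120.43570856, 179.30532385]), [np.float64(1.0677963145857892), np.float64(1.0677963145858074)])
```

```bash
python3 -c "
from plant import job_done
print(job_done())"
```

```text
the job is handed in; nothing more can be done
None
```

The bolt is home through the keeper, the handle is down in the locking notch, and I handed the job in at about 23 s of the 67 s allowed. The hand-in gave no verdict.

**What I did:** I pinched the knob lightly and swung it up to nearly upright. With a firm grip I felt the rod touch the keeper at about 3 N. Then I pressed the hatch down in steps of about 0.5 mm, with at most about 12 N at the wrist, until the rod slipped into the bore. I slid it to the end stop at under 5 N, took the pressure off slowly, lowered the handle, let go and backed off upward.

**Last checks:**
- **Bolt:** it travelled 43.8 mm, and the rod is visible beyond the keeper block.
- **Handle:** the knob sits 21.3 mm above the rod (21.5 mm when it lay in the open notch), so the handle is lying flat.
- **Hatch:** it is about 2 mm up at the knob, roughly 0.01 rad, so it is held down.
- **Robot:** it is clear of everything, with about zero force on the tool.

**Less certain:**
- **Handle lowering:** near the bottom the path was slightly off, and about 9 N built up in the grip before I let go.
- **Tape:** it looked unmoved, but the gripper partly hid it in the last picture.
- **Carton and scanner:** the arm never went near them, but I did not check them again in the last pictures.

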